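# Lay out drill core samples on their outline boards

## Task

Lay the four grey rock samples from the row nearest the robot on the four white boards, each on the grey outline of its own shape and size: centred on it, turned to match it, and the same way up as it lies now. Set them down rather than dropping them, let go of each, and do not knock over the little brown bottle among the boards.

Things in the scene. Friction and masses are not known exactly. Their poses are not given: they have to be found in the camera images.
- core_long: The longer of two lying pieces of drill core: a rod 48 mm in diameter and 115 mm long whose underside is sawn flat (flat 40 mm wide), 37 mm high, widest (48 mm) at 13 mm above the underside; about 0.43 kg. Of plain grey rock like the other samples. Origin: centre of the underside; z up; x along its length.
- core_short: The shorter piece of drill core: the same section (48 mm wide at 13 mm height, 37 mm high, flat underside), 72 mm long; about 0.27 kg. Of plain grey rock like the other samples. Origin: centre of the underside; z up; x along its length.
- stub: Round core stub standing on its end like a puck: 56 mm in diameter, 40 mm high; about 0.25 kg. Of plain grey rock like the other samples. Origin: centre of the underside; z up; its turn about z does not matter.
- billet: Sawn square block, 46 x 46 mm and 38 mm high; about 0.21 kg. Of plain grey rock like the other samples. Origin: centre of the underside; z up; x and y square to its side faces. Any of its four quarter turns matches the square outline.
- board_long: Board 140 x 84 mm with the long outline, 115 x 48 mm, for the longer core. Fixed, white plastic, 3 mm thick; the grey outline at its centre is flush with the top and as large as the sample from above. Origin: centre of the underside, 3 mm below the top; z up; x along the long side and the outline's length (either end of the core may face either way).
- board_short: Board 100 x 84 mm with the short outline, 72 x 48 mm, for the shorter core. Fixed, white plastic, 3 mm thick; the grey outline at its centre is flush with the top and as large as the sample from above. Origin: centre of the underside, 3 mm below the top; z up; x along the long side and the outline's length (either way round).
- board_round: Board 90 x 90 mm with the round outline, 56 mm in diameter, for the stub. Fixed, white plastic, 3 mm thick; the grey outline at its centre is flush with the top and as large as the sample from above. Origin: centre of the underside, 3 mm below the top; z up; x and y along its sides.
- board_square: Board 84 x 84 mm with the square outline, 46 x 46 mm, for the billet. Fixed, white plastic, 3 mm thick; the grey outline at its centre is flush with the top and as large as the sample from above. Origin: centre of the underside, 3 mm below the top; z up; x and y along its sides and the outline's.
- bottle: Small brown bottle with a white cap, 32 mm in diameter and 62 mm high, standing loose among the boards; not to be knocked over. Origin: centre of its underside; z up.
Mind the look-alikes: they are no part of the job. Leave any red or turquoise look-alike of the billet alone.

How it is judged (in metres and radians):
At the end, for the whole second after the job is handed in: Each sample's centre is within 12 mm of the centre of its own board, its underside on the board (within 7 mm of the board's underside in height), upright within 0.1 rad; the two cores along their outlines and the billet square with its outline within 0.2 rad; all at rest; the bottle is standing (horizontal distance between core_long and board_long below 0.012 m and z of core_long in the frame of board_long between 0 and 0.007 m and angle between each of core_long, core_short, stub, billet's own z axis and vertical below 0.1 rad and linear speed of each of core_long, core_short, stub, billet below 0.02 m/s and angle between the x axis of core_long and the x axis of board_long, either way round below 0.2 rad and horizontal distance between core_short and board_short below 0.012 m and z of core_short in the frame of board_short between 0 and 0.007 m and angle between the x axis of core_short and the x axis of board_short, either way round below 0.2 rad and horizontal distance between stub and board_round below 0.012 m and z of stub in the frame of board_round between 0 and 0.007 m and horizontal distance between billet and board_square below 0.012 m and z of billet in the frame of board_square between 0 and 0.007 m and (angle between the x axis of billet and the x axis of board_square, either way round below 0.2 rad or angle between the x axis of billet and the y axis of board_square, either way round below 0.2 rad) and angle between bottle's own z axis and vertical below 0.4 rad); the robot touches nothing.
It fails at once if the bottle is knocked over (angle between bottle's own z axis and vertical above 0.6 rad).
It fails at once if the core long is dropped (falls free of the fingers faster than 0.7 m/s, a fall of about 25 mm) (linear speed of core_long above 0.7 m/s and contact force between core_long and the fingers below 0.01 N).
It fails at once if the core short is dropped (falls free of the fingers faster than 0.7 m/s, a fall of about 25 mm) (linear speed of core_short above 0.7 m/s and contact force between core_short and the fingers below 0.01 N).
It fails at once if the stub is dropped (falls free of the fingers faster than 0.7 m/s, a fall of about 25 mm) (linear speed of stub above 0.7 m/s and contact force between stub and the fingers below 0.01 N).
It fails at once if the billet is dropped (falls free of the fingers faster than 0.7 m/s, a fall of about 25 mm) (linear speed of billet above 0.7 m/s and contact force between billet and the fingers below 0.01 N).
It also fails if it takes over 122 s, if anything falls off the work surface, if the arm or the gripper's body presses on something with over 40 N, if the wrist force passes 120 N, or if a joint passes its speed limit or range.

## Robot

A 6-joint arm with a two-finger parallel gripper is mounted at the origin on the work surface. World frame = base frame: x ahead of the robot, y to its left, z up, the work surface at z = 0. Lengths are in mm, angles in rad, forces in N, time in s.
With the tool pointing down it reaches from about 300 to 775 mm from the base axis. Payload 14.6 kg.
Tool frame: the origin (TCP) lies midway between the tips of the shut fingers; the grasp point (between the pads) lies ctrl.grip_depth behind it (ctrl.grip_depth is the distance from the TCP to the grasp point, in mm); z points along the fingers, y is the line along which they close (so a half turn about z gives the same grasp; the last joint's range is limited). The gripper opens to 85 mm and grips with 20 to 120 N. Pads are 22 mm wide; open, the fingers measure 114 mm over their backs; the gripper's body (76 mm by 85 mm) begins 54 mm behind the grasp point. The pads swing forward as they close: fully open they stand 13 mm farther back than shut.
Start: joints at [-1.309, 0.3, 1.521, -0, 1.321, -0.067], TCP at [177.592, -520.529, 231.281] pointing down, gripper open.
Joint ranges: [-3.03, 3.03], [-0.79, 2.21], [0.23, 2.52], [-1.04, 4.18], [0, 3.07], [-2.55, 2.55]. Speed limits (rad/s): [2.22, 2.22, 2.57, 3.14, 3.14, 3.14].

## Interface

Orientations are given as a 3x3 rotation matrix whose columns are the frame's x, y, z axes.
In Python, from workcell import ctrl gives the robot as it stands.
- The arm moves only by the shell command python3 -m inch FILE [FORCE], which reads ROWS from the file FILE. ROWS is a JSON list of rows, 1 to 5 of them, each an object with the fields xyz (a list: dx, dy, dz in a scale on which 1.0 is 300 mm), r (a list: a rotation vector rx, ry, rz in shares of 360 degrees (1.0 is 360 degrees)), finger_gap (the finger opening in mm); a field left out counts as zero (the opening has to be given); each row is the pose to reach, as a shift and turn from the pose commanded when the command began, along the tool's axes at that moment; what a row does not reach only later rows make up. A row lasts 1/10 s, in which the tool goes at most 50 mm and 0.15 rad, less where a joint would pass 70% of its speed; a pose out of reach is approached as far as the arm can. The fingers move at their own pace and stop on an object; FORCE is the grip in N (left out, the last holds). Time passes only in rows, so rows that do not move let the fingers close. It prints the time, the measured TCP pose, the force, the opening and the grip force at its end. Input that does not fit is refused with a message, and nothing moves.
- ctrl.sense(): the state, without advancing time (a new reading comes with each control period).
- ctrl.capture(name): name is "scene" or "top" or "wrist"; returns a dict with "img" (420x560x3 uint8, blue, green, red), "depth" (420x560 float32, mm along the optical axis (not along the pixel's ray), 0 where there is no reading), "camera_matrix" (3x3 intrinsics, pixels), "distortion" ([k1, k2, p1, p2, k3] as OpenCV has them; the pictures are not rectified), "xyz" and "orientation" of the camera in the world. Camera axes: x right, y down, z forward; pixel columns grow to the right and rows downward; lengths in mm; the calibration is good to about 2 mm. A picture is of the moment at which its call begins.
- ctrl.job_done(): hands the job in; it is judged then, once.
The state is a dict: "time": time; "joint_positions": joint angles; "dq": joint speeds; "effort": joint torques, N m; "tcp_pos": TCP position; "ee_rot": TCP orientation; "ft_force": force on the tool from outside, world axes, zero at the start; "wrist_torque": the same for the moment, N m; "gripper_width": finger opening in mm; "finger_force": force on a finger pad.
Only numpy, scipy, OpenCV 4.12 (cv2) and the standard library are available. Lean on these libraries where they do the work, as an engineer would, in place of code of your own. Each camera call takes 0.05 s, during which the arm holds its last target. There are 200 camera calls.

## Working session

There is one attempt and no reset: what is moved stays moved. The work goes in short steps, Python scripts to look and compute and a shell command to move; the robot and the scene stay as the last step left them, time stands still between calls to the robot, and variables do not carry over. Pictures are saved under pics/ and viewed, at most 14 in all, crops included, and the job is handed in when it is done.

```bash
mkdir -p pics; ls; cat > h.py <<'E'
import numpy as np,cv2
from workcell import ctrl
def snap(n,f):
    c=ctrl.capture(n); cv2.imwrite('pics/'+f+'.png',c['img']); np.savez('/tmp/'+f+'.npz',**{k:np.asarray(v) for k,v in c.items()}); return c
def load(f): return np.load('/tmp/'+f+'.npz')
def px(c,uv,z):
    "pixels -> world points on the plane at height z"
    p=cv2.undistortPoints(np.float64(uv).reshape(-1,1,2),c['camera_matrix'],c['distortion']).reshape(-1,2)
    r=np.c_[p,np.ones(len(p))]@np.array(c['orientation']).T; o=np.array(c['xyz'])
    return o+r*((z-o[2])/r[:,2])[:,None]
E
python3 - <<'E'
from h import *
np.set_printoptions(precision=3,suppress=True)
for n in('top','scene'):
    c=snap(n,n+'0'); print(n,c['xyz'],c['orientation'])
s=ctrl.sense(); print(s['tcp_pos'],s['ee_rot'],s['time'],ctrl.grip_depth,s['gripper_width'])
E
```

```text
pics
top [ 398.295   -0.453 1020.96 ] [[ 0.006 -0.996  0.093]
 [-1.    -0.005  0.013]
 [-0.012 -0.093 -0.996]]
scene [ 999.642 -717.66   776.183] [[ 0.809  0.385 -0.445]
 [ 0.588 -0.523  0.616]
 [ 0.004 -0.76  -0.649]]
[ 177.533 -520.341  230.789] [[ 0.946  0.323 -0.   ]
 [ 0.323 -0.946  0.001]
 [ 0.    -0.001 -1.   ]] 0.1 18.700000000000003 84.90440989457616
```

View pics/top0.png

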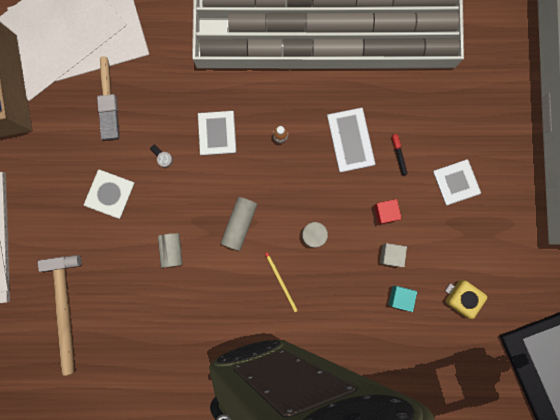

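View pics/scene0.png

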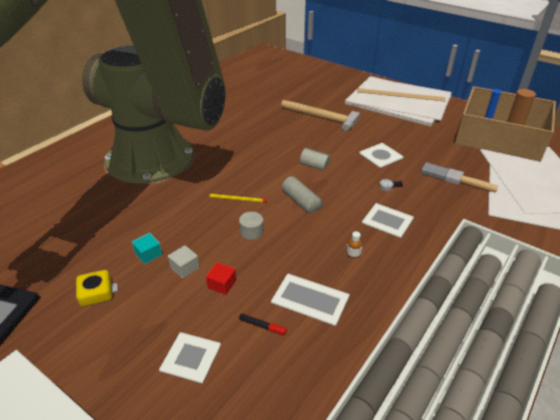

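Top view: the grey samples are core_short (170,250), core_long (239,223), stub (315,235) and billet (394,255). The billet could be confused with the red block (389,211) and the turquoise block (404,299). The tray cores at (330,20) could pass for the drill cores. Boards: round (109,194), short (217,132), long (351,139), square (457,182). Bottle (281,134). I choose the four plain grey pieces and will check them in a close crop.

```bash
python3 - <<'E'
from h import *
np.set_printoptions(precision=1,suppress=True)
c=load('top0'); im=c['img']; D=c['depth']
cv2.imwrite('pics/crop1.png',cv2.resize(im[95:315,85:485],None,fx=2,fy=2,interpolation=cv2.INTER_CUBIC))
v,u=np.mgrid[0:420,0:560]; uv=np.c_[u.ravel(),v.ravel()]
p=cv2.undistortPoints(np.float64(uv).reshape(-1,1,2),c['camera_matrix'],c['distortion']).reshape(-1,2)
P=((np.c_[p,np.ones(len(p))]*D.reshape(-1,1))@c['orientation'].T+c['xyz']).reshape(420,560,3)
# samples: image-height blobs by depth, top face points
for n,(x,y),h in[('short',(170,250),37),('long',(239,223),37),('stub',(315,235),40),('billet',(394,255),38),('red',(389,211),38),('turq',(404,299),38),('bottle',(281,134),62)]:
    m=((P[...,2]>12)).astype(np.uint8); _,l=cv2.connectedComponents(m)
    k=l==l[y,x]; Q=P[k]; T=Q[Q[:,2]>np.percentile(Q[:,2],90)-8]
    r=cv2.minAreaRect(T[:,:2].astype(np.float32)); ra=cv2.minAreaRect(Q[:,:2].astype(np.float32))
    print(n,k.sum(),'ztop',np.percentile(Q[:,2],90),'top',np.array([*r[0],*r[1],r[2]]),'all',np.array([*ra[0],*ra[1],ra[2]]))
hsv=cv2.cvtColor(im,cv2.COLOR_BGR2HSV)
for n,(x,y) in[('round',(109,194)),('short',(217,132)),('long',(351,139)),('square',(457,182))]:
    W=(hsv[...,2]>170)&(hsv[...,1]<60)
    b=np.zeros_like(W); b[y-38:y+38,x-34:x+34]=W[y-38:y+38,x-34:x+34]
    cs,_=cv2.findContours(b.astype(np.uint8),cv2.RETR_CCOMP,cv2.CHAIN_APPROX_NONE)
    for q in sorted(cs,key=cv2.contourArea)[-2:]:
        w=px(c,q.reshape(-1,2),3)[:,:2].astype(np.float32); r=cv2.minAreaRect(w); print(n,np.array([*r[0],*r[1],r[2]]))
E
```

```text
short 687 ztop 38.25592823271179 top [413.7 141.5  71.5 277.    7.8] all [414.6 145.2  73.5 283.7   8.1]
long 1061 ztop 38.10029352117397 top [445.3  56.6 138.4 114.5  71.1] all [445.7  59.  143.9 114.9  70.3]
stub 493 ztop 42.596707639723306 top [418.4 -54.4  54.3 101.6  48.6] all [418.8 -52.7  53.9 102.6  45.4]
billet 479 ztop 40.22803726305224 top [ 403.9 -138.5  272.4   45.9   82.8] all [ 403.9 -138.5  272.4   46.2   82.7]
red 489 ztop 40.16114606512203 top [ 459.5 -127.7   48.6  278.2   15.8] all [ 459.4 -127.7   48.9  278.1   15.7]
turq 502 ztop 40.43248694658174 top [ 331.3 -142.4  310.3   47.8   73.5] all [ 331.3 -142.4  310.3   47.8   73.5]
bottle 183 ztop 62.6248505202431 top [538.1   8.3 279.8  15.8   0.4] all [540.    7.7 283.6  30.3   0.8]
round [530.2 411.7  54.4  55.8  46.6]
round [530.4 411.5  91.8  91.7  69.9]
short [678.6 160.6  74.2  50.    4. ]
short [678.5 160.4 101.8  85.6   4.3]
long [ 662.1 -158.8  117.2   50.3   11.7]
long [ 662.6 -159.4  141.6   85.4   11.9]
square [ 560.8 -404.7   47.9   48.6   18.8]
square [ 561.4 -405.1   85.5   85.3   18.8]
```

View pics/crop1.png

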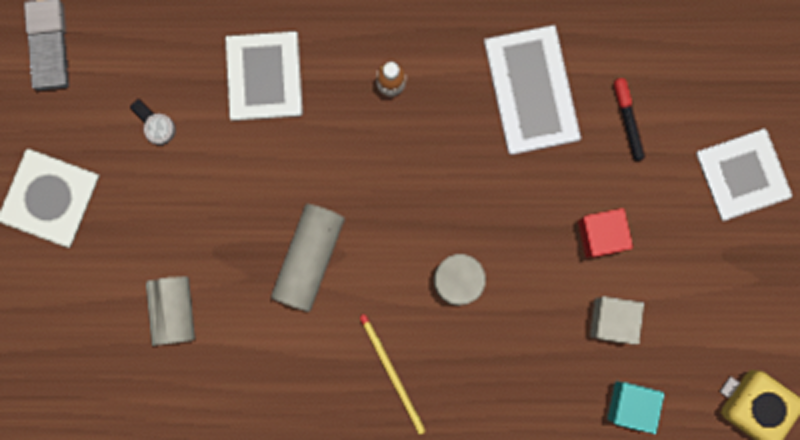

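The crop shows the four plain grey samples clearly: short core (170,310), long core (307,257), stub (460,279) and billet (617,320). The choice stands. Next I'll clean the depth outliers.

```bash
cat >> h.py <<'E'
def cloud(c):
    D=np.array(c['depth']); v,u=np.mgrid[0:420,0:560]
    p=cv2.undistortPoints(np.float64(np.c_[u.ravel(),v.ravel()]).reshape(-1,1,2),c['camera_matrix'],c['distortion']).reshape(-1,2)
    return ((np.c_[p,np.ones(len(p))]*D.reshape(-1,1))@np.array(c['orientation']).T+np.array(c['xyz'])).reshape(420,560,3)
E
python3 - <<'E'
from h import *
np.set_printoptions(precision=1,suppress=True)
c=load('top0'); P=cloud(c); im=c['img']
print('table z',np.median(P[300:320,200:240,2]))
for n,(x,y),h,R in[('short',(170,250),37,50),('long',(239,223),37,70),('stub',(315,235),40,40),('billet',(394,255),38,40),('red',(389,211),38,40),('turq',(404,299),38,40),('bottle',(281,134),62,25)]:
    o=px(c,[(x,y)],h)[0]
    d=np.hypot(*(P[...,:2]-o[:2]).transpose(2,0,1))
    k=(d<R)&(P[...,2]>h-9)&(P[...,2]<h+8)
    k=cv2.morphologyEx(k.astype(np.uint8),cv2.MORPH_OPEN,np.ones((3,3)))>0
    cs,_=cv2.findContours(k.astype(np.uint8),cv2.RETR_EXTERNAL,cv2.CHAIN_APPROX_NONE); q=max(cs,key=cv2.contourArea).reshape(-1,2)
    w=px(c,q,h if n not in('long','short') else h-6)[:,:2].astype(np.float32); r=cv2.minAreaRect(w)
    print(n,'ztop',np.median(P[k][:,2]),np.array([*r[0],*r[1],r[2]]),'mean',P[k][:,:2].mean(0))
E
```

```text
table z 0.8346525286783049
short ztop 35.39170489561923 [397.8 261.4  72.1  36.8   4.7] mean [397.7 259.8]
long ztop 35.46971079760351 [461.8 103.8  39.  115.2  70.6] mean [460.2 103.6]
stub ztop 40.427222876482006 [435.8 -69.4  53.9  53.9   0. ] mean [436.1 -69.8]
billet ztop 38.014138089576306 [ 389.7 -249.1   47.4   45.8   81. ] mean [ 389.5 -249.2]
red ztop 38.13883420504237 [ 490.1 -236.5   46.    50.    11.7] mean [ 490.2 -236.4]
turq ztop 38.13825866091372 [ 294.3 -267.3   47.4   45.9   77.2] mean [ 293.8 -267.6]
bottle ztop 61.780401520033024 [669.1   8.1  16.1  13.5   0.3] mean [669.2   8.5]
```

```bash
cat > plan.py <<'E'
import sys
from h import *
from scipy.spatial.transform import Rotation as R
# usage: plan.py x y z phi ; prints shift & turn in tool axes
x,y,z,f=map(float,sys.argv[1:5]); s=ctrl.sense(); M=np.array(s['ee_rot'])
T=np.array([[np.cos(f),np.sin(f),0],[np.sin(f),-np.cos(f),0],[0,0,-1]])
print('d',np.round(M.T@(np.array([x,y,z])-s['tcp_pos']),1),'rv',np.round(R.from_matrix(M.T@T).as_rotvec(),3),
 't',round(s['time'],2),'w',round(s['gripper_width'],1),'F',np.round(s['ft_force'],1),'j6',round(s['joint_positions'][5],2))
E
python3 plan.py 389.7 -249.1 110 -0.157
```

```text
d [ 288.4 -188.1  121. ] rv [-0.001  0.     0.486] t 0.1 w 84.9 F [ 0.3  0.6 -0.7] j6 -0.07
```

Careful with the scale: shifts go in shares of 300 mm and turns go in shares of 360 degrees. That gives: 200 mm is 0.6667, 160 mm is 0.5333, 0.4 rad is 0.0637.

```bash
echo '[{"xyz": [0.1333,-0.0867,0.0533],"r": [0,0,0.0127],"finger_gap": 85},{"xyz": [0.2667,-0.1733,0.1067],"r": [0,0,0.0255],"finger_gap": 85},{"xyz": [0.4,-0.26,0.16],"r": [0,0,0.0382],"finger_gap": 85},{"xyz": [0.5333,-0.3467,0.2133],"r": [0,0,0.0509],"finger_gap": 85},{"xyz": [0.6667,-0.4333,0.2667],"r": [0,0,0.0637],"finger_gap": 85}]' > next.json && python3 -m inch next.json; python3 plan.py 389.7 -249.1 110 -0.157
```

```text
time: 0.6
tcp_pos: [324.6, -332.4, 151.1]
ee_rot: [[0.997, -0.075, -0.0], [-0.075, -0.997, 0.0], [-0.0, -0.0, -1.0]]
ft_force: [1.1, -0.5, -0.7]
gripper_width: 85.2
finger_force: 0.0
d [ 58.7 -87.9  41.1] rv [-0.     0.     0.082] t 0.6 w 85.2 F [ 1.1 -0.5 -0.7] j6 0.77
```

Tracking is exact.

Scaled: -87.9 mm is -0.293, 58.7 mm is 0.1957, 0.082 rad is 0.0131.

```bash
echo '[{"xyz": [0.0667,-0.0967,0.0467],"r": [0,0,0.0048],"finger_gap": 85},{"xyz": [0.1333,-0.1933,0.0933],"r": [0,0,0.0095],"finger_gap": 85},{"xyz": [0.1957,-0.293,0.1367],"r": [0,0,0.0131],"finger_gap": 85},{"xyz": [0.1957,-0.293,0.1367],"r": [0,0,0.0131],"finger_gap": 85}]' > next.json && python3 -m inch next.json; python3 -c "
from h import *
snap('wrist','w1')"
```

```text
time: 1.0
tcp_pos: [389.6, -247.5, 109.1]
ee_rot: [[0.989, -0.15, -0.002], [-0.15, -0.989, 0.002], [-0.003, -0.002, -1.0]]
ft_force: [0.1, 0.3, -0.1]
gripper_width: 84.8
finger_force: 0.0
```

View pics/w1.png

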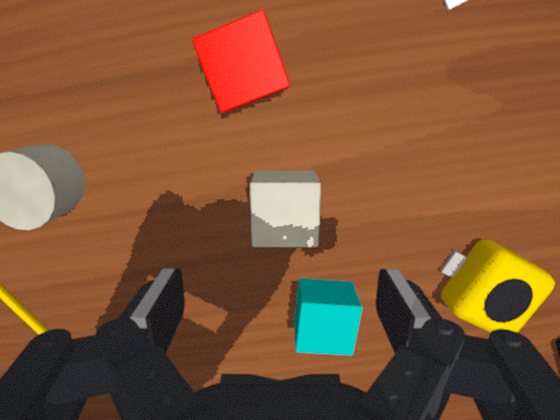

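The billet sits centred between the pads and square to them, with its top face at about (251,183), (320,183), (319,247), (250,247). I'll check its position from these corners.

```bash
python3 -c "
from h import *
c=load('w1');print(px(c,[(251,183),(320,183),(319,247),(250,247)],38).round(1), px(c,[(251,183),(320,183),(319,247),(250,247)],38).mean(0))"; python3 plan.py 389.7 -249 4 -0.157
```

```text
[[ 417.6 -232.8   38. ]
 [ 411.  -277.    38. ]
 [ 366.  -271.2   38. ]
 [ 373.1 -224.2   38. ]] [ 391.93245522 -251.30202432   38.        ]
d [ 7.00e-01 -1.00e-01  1.06e+02] rv [-0.001  0.002  0.007] t 1.05 w 85.2 F [ 0.8  0.  -0.2] j6 1.07
```

Scaled: 105 mm is 0.35, 98 mm is 0.3267, 0.007 rad is 0.0011.

```bash
echo '[{"xyz": [0.0067,0.0033,0.1333],"r": [0,0,0.0011],"finger_gap": 85},{"xyz": [0.0067,0.0033,0.2667],"r": [0,0,0.0011],"finger_gap": 85},{"xyz": [0.0067,0.0033,0.3267],"r": [0,0,0.0011],"finger_gap": 85},{"xyz": [0.0067,0.0033,0.35],"r": [0,0,0.0011],"finger_gap": 85},{"xyz": [0.0067,0.0033,0.35],"r": [0,0,0.0011],"finger_gap": 85}]' > next.json && python3 -m inch next.json; echo '[{"finger_gap": 30},{"finger_gap": 30},{"finger_gap": 30},{"finger_gap": 30},{"finger_gap": 30}]' > next.json && python3 -m inch next.json 60;
```

```text
time: 1.55
tcp_pos: [390.2, -252.4, 5.7]
ee_rot: [[0.987, -0.16, -0.001], [-0.16, -0.987, 0.0], [-0.001, -0.0, -1.0]]
ft_force: [0.7, -1.2, 1.4]
gripper_width: 84.8
finger_force: 0.0
time: 2.05
tcp_pos: [391.1, -252.4, 6.9]
ee_rot: [[0.987, -0.159, 0.002], [-0.159, -0.987, -0.001], [0.002, 0.001, -1.0]]
ft_force: [-1.9, 1.2, 8.7]
gripper_width: 45.0
finger_force: 62.0
```

Scaled: -80 mm is -0.2667, -70 mm is -0.2333.

```bash
echo '[{"xyz": [0,0,-0.05],"finger_gap": 30},{"xyz": [0,0,-0.1333],"finger_gap": 30},{"xyz": [0,0,-0.2333],"finger_gap": 30},{"xyz": [0,0,-0.2667],"finger_gap": 30},{"xyz": [0,0,-0.2667],"finger_gap": 30}]' > next.json && python3 -m inch next.json; python3 plan.py 561.1 -404.9 86 0.328
```

```text
time: 2.55
tcp_pos: [391.1, -252.3, 86.9]
ee_rot: [[0.987, -0.159, 0.002], [-0.159, -0.987, -0.002], [0.003, 0.001, -1.0]]
ft_force: [-0.1, -0.1, -1.3]
gripper_width: 45.2
finger_force: 61.8
d [192.1 123.6   1.6] rv [ 0.002 -0.002 -0.488] t 2.55 w 45.2 F [-0.1 -0.1 -1.3] j6 1.08
```

Scaled: 192.1 mm is 0.6403, 152 mm is 0.5067, -0.488 rad is -0.0777.

```bash
echo '[{"xyz": [0.1267,0.0833,0],"r": [0,0,-0.0143],"finger_gap": 30},{"xyz": [0.2533,0.1667,0],"r": [0,0,-0.0302],"finger_gap": 30},{"xyz": [0.38,0.2467,0],"r": [0,0,-0.0462],"finger_gap": 30},{"xyz": [0.5067,0.3267,0],"r": [0,0,-0.0621],"finger_gap": 30},{"xyz": [0.6403,0.412,0],"r": [0.0003,-0.0003,-0.0777],"finger_gap": 30}]' > next.json && python3 -m inch next.json; echo '[{"finger_gap": 30},{"finger_gap": 30},{"finger_gap": 30}]' > next.json && python3 -m inch next.json; python3 plan.py 561.1 -404.9 14 0.328;python3 -c "
from h import *
snap('wrist','w2')"
```

```text
time: 3.05
tcp_pos: [561.2, -405.1, 83.4]
ee_rot: [[0.945, 0.326, -0.004], [0.326, -0.945, 0.003], [-0.003, -0.004, -1.0]]
ft_force: [0.1, 0.1, -0.9]
gripper_width: 45.5
finger_force: 61.9
time: 3.35
tcp_pos: [559.6, -403.7, 84.4]
ee_rot: [[0.947, 0.321, -0.004], [0.321, -0.947, 0.003], [-0.003, -0.004, -1.0]]
ft_force: [-0.0, 1.2, -1.3]
gripper_width: 45.3
finger_force: 62.0
d [ 1.2  1.9 70.4] rv [-0.004  0.003 -0.001] t 3.35 w 45.3 F [-0.   1.2 -1.3] j6 0.57
```

View pics/w2.png

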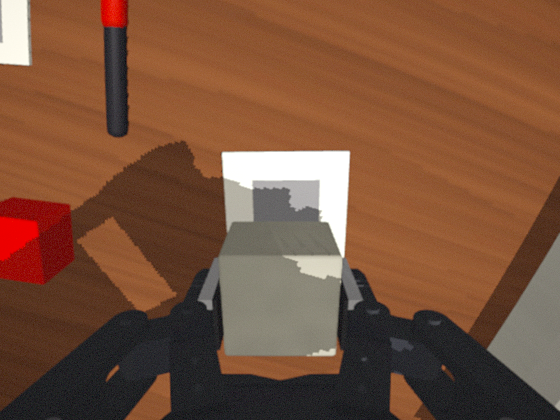

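The billet is held square over the board. The outline's far edge is at (253,180)–(320,180), parallel to the block. I lower it.

Scaled: 70 mm is 0.2333, 68 mm is 0.2267.

```bash
python3 -c "
from h import *
p=px(load('w2'),[(253,180),(320,180)],3);d=p[1]-p[0];print(p.round(1),'centre',p.mean(0)+23*np.array([d[1],-d[0],0])/np.linalg.norm(d))"
echo '[{"xyz": [0.004,0.0063,0.1],"finger_gap": 30},{"xyz": [0.004,0.0063,0.1833],"finger_gap": 30},{"xyz": [0.004,0.0063,0.2267],"finger_gap": 30},{"xyz": [0.004,0.0063,0.2333],"finger_gap": 30},{"xyz": [0.004,0.0063,0.2333],"finger_gap": 30}]' > next.json && python3 -m inch next.json; echo '[{"xyz": [0,0,0.005],"finger_gap": 30},{"xyz": [0,0,0.01],"finger_gap": 30},{"xyz": [0,0,0.01],"finger_gap": 30}]' > next.json && python3 -m inch next.json
```

```text
[[ 577.3 -378.2    3. ]
 [ 592.  -421.1    3. ]] centre [ 562.88712263 -407.05106117    3.        ]
time: 3.9
tcp_pos: [562.3, -405.9, 16.7]
ee_rot: [[0.947, 0.322, -0.001], [0.322, -0.947, 0.001], [-0.001, -0.002, -1.0]]
ft_force: [-0.6, 0.6, -1.1]
gripper_width: 45.1
finger_force: 62.0
time: 4.2
tcp_pos: [562.2, -405.9, 13.3]
ee_rot: [[0.947, 0.322, -0.002], [0.322, -0.947, 0.001], [-0.001, -0.002, -1.0]]
ft_force: [-0.3, -0.8, -2.2]
gripper_width: 45.1
finger_force: 62.0
```

Scaled: 3 mm is 0.01, 2 mm is 0.0067.

```bash
echo '[{"xyz": [0,0,0.0033],"finger_gap": 30},{"xyz": [0,0,0.0067],"finger_gap": 30},{"xyz": [0,0,0.01],"finger_gap": 30},{"xyz": [0,0,0.01],"finger_gap": 30}]' > next.json && python3 -m inch next.json;  echo '[{"xyz": [0,0,0.0017],"finger_gap": 30},{"xyz": [0,0,0.0033],"finger_gap": 30},{"xyz": [0,0,0.0033],"finger_gap": 30}]' > next.json && python3 -m inch next.json
```

```text
time: 4.6
tcp_pos: [562.2, -405.9, 10.1]
ee_rot: [[0.947, 0.322, -0.002], [0.322, -0.947, 0.002], [-0.001, -0.002, -1.0]]
ft_force: [-2.2, 0.9, 2.8]
gripper_width: 45.2
finger_force: 62.3
time: 4.9
tcp_pos: [562.3, -406.0, 10.1]
ee_rot: [[0.947, 0.322, -0.001], [0.322, -0.947, 0.001], [-0.001, -0.002, -1.0]]
ft_force: [-5.6, 3.6, 11.1]
gripper_width: 45.1
finger_force: 63.6
```

Scaled: -0.5 mm is -0.0017.

```bash
echo '[{"xyz": [0,0,-0.0017],"finger_gap": 60},{"xyz": [0,0,-0.0017],"finger_gap": 80},{"xyz": [0,0,-0.0017],"finger_gap": 85},{"xyz": [0,0,-0.0017],"finger_gap": 85}]' > next.json && python3 -m inch next.json;  echo '[{"xyz": [0,0,-0.0667],"finger_gap": 85},{"xyz": [0,0,-0.1667],"finger_gap": 85},{"xyz": [0,0,-0.3],"finger_gap": 85},{"xyz": [0,0,-0.3333],"finger_gap": 85}]' > next.json && python3 -m inch next.json; python3 plan.py 436 -69.6 110 0; python3 -c "
from h import *
c=snap('wrist','w3')"
```

```text
time: 5.3
tcp_pos: [562.1, -405.8, 9.1]
ee_rot: [[0.947, 0.322, -0.002], [0.322, -0.947, 0.002], [-0.002, -0.003, -1.0]]
ft_force: [0.3, 0.5, 0.0]
gripper_width: 85.0
finger_force: 0.0
time: 5.7
tcp_pos: [563.6, -407.0, 114.3]
ee_rot: [[0.947, 0.322, 0.003], [0.322, -0.947, -0.002], [0.002, 0.003, -1.0]]
ft_force: [-0.3, -0.8, 1.3]
gripper_width: 85.1
finger_force: 0.0
d [ -12.2 -360.5    3.1] rv [ 0.003 -0.003  0.328] t 5.7 w 85.1 F [-0.3 -0.8  1.3] j6 0.56
```

View pics/w3.png

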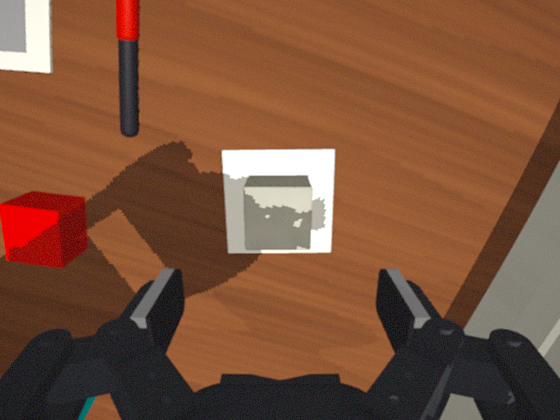

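The billet rests square, centred on its board (block 245–312, board 223–334 px). Next is the stub, with the yaw kept as it is.

Scaled: -225 mm is -0.75, -180 mm is -0.6.

```bash
echo '[{"xyz": [-0.0067,-0.15,0],"finger_gap": 85},{"xyz": [-0.0133,-0.3,0],"finger_gap": 85},{"xyz": [-0.02,-0.45,0],"finger_gap": 85},{"xyz": [-0.0267,-0.6,0],"finger_gap": 85},{"xyz": [-0.0333,-0.75,0],"finger_gap": 85}]' > next.json && python3 -m inch next.json;echo '[{"xyz": [0,-0.15,0],"finger_gap": 85},{"xyz": [-0.0033,-0.3,0],"finger_gap": 85},{"xyz": [-0.0067,-0.4517,0.01],"finger_gap": 85},{"xyz": [-0.0067,-0.4517,0.01],"finger_gap": 85},{"xyz": [-0.0067,-0.4517,0.01],"finger_gap": 85}]' > next.json && python3 -m inch next.json; python3 plan.py 436 -69.6 6 0.328; python3 -c "
from h import *
c=snap('wrist','w4')"
```

```text
time: 6.25
tcp_pos: [479.0, -194.4, 108.7]
ee_rot: [[0.947, 0.322, -0.003], [0.322, -0.947, 0.003], [-0.002, -0.004, -1.0]]
ft_force: [1.6, -0.2, 0.7]
gripper_width: 85.2
finger_force: 0.0
time: 6.75
tcp_pos: [434.7, -68.0, 106.7]
ee_rot: [[0.946, 0.324, -0.003], [0.324, -0.946, 0.002], [-0.002, -0.003, -1.0]]
ft_force: [-0.4, -0.5, 0.3]
gripper_width: 85.3
finger_force: 0.0
d [  0.9   2.2 100.7] rv [-0.003  0.002  0.002] t 6.75 w 85.3 F [-0.4 -0.5  0.3] j6 1.0
```

View pics/w4.png

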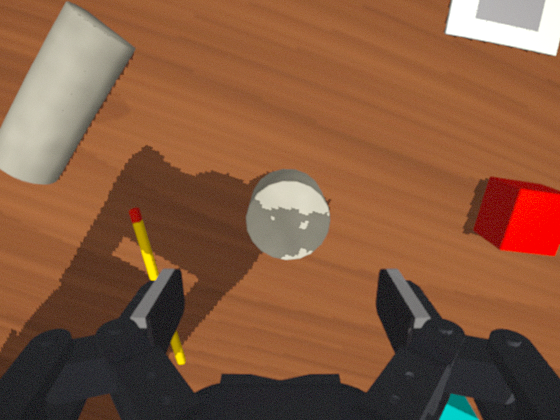

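The stub's top is centred at (288,220). The pencil, from (135,215) to (180,360), could lie under the left finger, so I'll check it.

```bash
python3 -c "
from h import *
c=load('w4');print(px(c,[(288,220),(247,220),(330,220)],40).round(1), px(c,[(135,215),(150,262),(180,360)],4).round(1))"
```

```text
[[438.  -72.4  40. ]
 [429.2 -47.   40. ]
 [446.9 -98.5  40. ]] [[390.9  36.1   4. ]
 [354.7  16.5   4. ]
 [264.6 -29.5   4. ]]
```

```bash
echo '[{"xyz": [0.0037,0.0127,0.1333],"finger_gap": 85},{"xyz": [0.0037,0.0127,0.25],"finger_gap": 85},{"xyz": [0.0037,0.0127,0.3167],"finger_gap": 85},{"xyz": [0.0037,0.0127,0.3333],"finger_gap": 85},{"xyz": [0.0037,0.0127,0.3333],"finger_gap": 85}]' > next.json && python3 -m inch next.json; echo '[{"finger_gap": 40},{"finger_gap": 40},{"finger_gap": 40},{"finger_gap": 40},{"finger_gap": 40}]' > next.json && python3 -m inch next.json 60; echo '[{"xyz": [0,0,-0.05],"finger_gap": 40},{"xyz": [0,0,-0.1333],"finger_gap": 40},{"xyz": [0,0,-0.25],"finger_gap": 40},{"xyz": [0,0,-0.3],"finger_gap": 40},{"xyz": [0,0,-0.3],"finger_gap": 40}]' > next.json && python3 -m inch next.json; python3 plan.py 530.3 411.6 96 0.328
```

```text
time: 7.3
tcp_pos: [436.9, -72.3, 6.7]
ee_rot: [[0.947, 0.321, -0.003], [0.321, -0.947, 0.002], [-0.003, -0.003, -1.0]]
ft_force: [-0.2, 0.5, 0.6]
gripper_width: 85.0
finger_force: 0.0
time: 7.8
tcp_pos: [437.7, -71.9, 8.5]
ee_rot: [[0.947, 0.322, -0.0], [0.322, -0.947, 0.001], [0.0, -0.001, -1.0]]
ft_force: [-1.7, -1.4, 10.4]
gripper_width: 54.6
finger_force: 61.6
time: 8.3
tcp_pos: [438.3, -72.0, 99.6]
ee_rot: [[0.947, 0.322, 0.003], [0.322, -0.947, 0.001], [0.003, 0.0, -1.0]]
ft_force: [0.1, -0.7, -3.7]
gripper_width: 54.8
finger_force: 63.9
d [ 242.9 -428.2    4.1] rv [ 0.    -0.003 -0.   ] t 8.3 w 54.8 F [ 0.1 -0.7 -3.7] j6 1.0
```

Scaled: -195 mm is -0.65, -156 mm is -0.52.

```bash
echo '[{"xyz": [0.0733,-0.13,0],"finger_gap": 40},{"xyz": [0.1467,-0.26,0],"finger_gap": 40},{"xyz": [0.22,-0.39,0],"finger_gap": 40},{"xyz": [0.2933,-0.52,0],"finger_gap": 40},{"xyz": [0.3667,-0.65,0],"finger_gap": 40}]' > next.json && python3 -m inch next.json;echo '[{"xyz": [0.0733,-0.13,0],"finger_gap": 40},{"xyz": [0.1467,-0.26,0],"finger_gap": 40},{"xyz": [0.22,-0.39,0],"finger_gap": 40},{"xyz": [0.2933,-0.52,0],"finger_gap": 40},{"xyz": [0.3667,-0.65,0],"finger_gap": 40}]' > next.json && python3 -m inch next.json;echo '[{"xyz": [0.04,-0.0633,0],"finger_gap": 40},{"xyz": [0.0763,-0.1273,0.0133],"finger_gap": 40},{"xyz": [0.0763,-0.1273,0.0133],"finger_gap": 40},{"xyz": [0.0763,-0.1273,0.0133],"finger_gap": 40}]' > next.json && python3 -m inch next.json; python3 plan.py 530.3 411.6 16 0.328; python3 -c "
from h import *
c=snap('wrist','w5')"
```

```text
time: 8.8
tcp_pos: [478.1, 150.0, 96.5]
ee_rot: [[0.947, 0.322, -0.003], [0.322, -0.947, 0.002], [-0.002, -0.002, -1.0]]
ft_force: [1.1, -0.9, -2.1]
gripper_width: 54.6
finger_force: 64.2
time: 9.3
tcp_pos: [519.4, 370.0, 96.3]
ee_rot: [[0.947, 0.322, -0.003], [0.322, -0.947, 0.001], [-0.003, -0.002, -1.0]]
ft_force: [0.2, -0.2, -1.9]
gripper_width: 54.4
finger_force: 64.2
time: 9.7
tcp_pos: [528.7, 411.6, 92.2]
ee_rot: [[0.947, 0.322, -0.004], [0.322, -0.947, 0.001], [-0.004, -0.002, -1.0]]
ft_force: [0.2, -0.5, -1.6]
gripper_width: 54.6
finger_force: 64.3
d [ 1.8  0.6 76.2] rv [-0.002  0.004  0.   ] t 9.7 w 54.6 F [ 0.2 -0.5 -1.6] j6 1.85
```

View pics/w5.png

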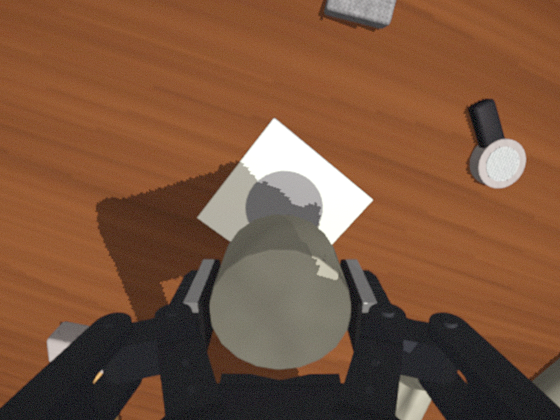

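The stub is centred left to right over the round outline, whose edges are at 246–322 px in the column direction. I lower it.

```bash
echo '[{"xyz": [0.006,0.002,0.1],"finger_gap": 40},{"xyz": [0.006,0.002,0.2],"finger_gap": 40},{"xyz": [0.006,0.002,0.2433],"finger_gap": 40},{"xyz": [0.006,0.002,0.2533],"finger_gap": 40},{"xyz": [0.006,0.002,0.2533],"finger_gap": 40}]' > next.json && python3 -m inch next.json;echo '[{"xyz": [0,0,0.0033],"finger_gap": 40},{"xyz": [0,0,0.0067],"finger_gap": 40},{"xyz": [0,0,0.01],"finger_gap": 40},{"xyz": [0,0,0.01],"finger_gap": 40}]' > next.json && python3 -m inch next.json;echo '[{"xyz": [0,0,0.0023],"finger_gap": 40},{"xyz": [0,0,0.0047],"finger_gap": 40},{"xyz": [0,0,0.0047],"finger_gap": 40}]' > next.json && python3 -m inch next.json
```

```text
time: 10.25
tcp_pos: [531.3, 411.9, 18.6]
ee_rot: [[0.947, 0.322, -0.002], [0.322, -0.947, 0.002], [-0.001, -0.003, -1.0]]
ft_force: [-0.4, -0.7, -1.5]
gripper_width: 54.5
finger_force: 64.3
time: 10.65
tcp_pos: [531.0, 412.0, 15.1]
ee_rot: [[0.947, 0.322, -0.002], [0.322, -0.947, 0.002], [-0.001, -0.002, -1.0]]
ft_force: [-0.3, -0.1, -2.5]
gripper_width: 54.2
finger_force: 64.3
time: 10.95
tcp_pos: [530.9, 411.9, 13.3]
ee_rot: [[0.947, 0.322, -0.002], [0.322, -0.947, 0.002], [-0.002, -0.002, -1.0]]
ft_force: [-0.8, -0.3, -2.1]
gripper_width: 54.2
finger_force: 64.3
```

Scaled: 1.4 mm is 0.0047, 0.7 mm is 0.0023.

```bash
echo '[{"xyz": [0,0,0.0023],"finger_gap": 40},{"xyz": [0,0,0.0047],"finger_gap": 40},{"xyz": [0,0,0.0047],"finger_gap": 40}]' > next.json && python3 -m inch next.json; echo '[{"xyz": [0,0,0.0017],"finger_gap": 40},{"xyz": [0,0,0.0033],"finger_gap": 40},{"xyz": [0,0,0.0033],"finger_gap": 40}]' > next.json && python3 -m inch next.json
```

```text
time: 11.25
tcp_pos: [530.9, 412.0, 11.9]
ee_rot: [[0.947, 0.322, -0.002], [0.322, -0.947, 0.002], [-0.002, -0.002, -1.0]]
ft_force: [0.4, 0.2, -1.6]
gripper_width: 54.5
finger_force: 64.3
time: 11.55
tcp_pos: [531.0, 412.1, 11.7]
ee_rot: [[0.947, 0.322, -0.002], [0.322, -0.947, 0.002], [-0.001, -0.002, -1.0]]
ft_force: [-3.9, -0.8, 5.6]
gripper_width: 54.4
finger_force: 65.1
```

Scaled: -0.3 mm is -0.001.

```bash
echo '[{"xyz": [0,0,-0.001],"finger_gap": 65},{"xyz": [0,0,-0.001],"finger_gap": 80},{"xyz": [0,0,-0.001],"finger_gap": 85},{"xyz": [0,0,-0.001],"finger_gap": 85}]' > next.json && python3 -m inch next.json;  echo '[{"xyz": [0,0,-0.0667],"finger_gap": 85},{"xyz": [0,0,-0.1667],"finger_gap": 85},{"xyz": [0,0,-0.3],"finger_gap": 85},{"xyz": [0,0,-0.3333],"finger_gap": 85}]' > next.json && python3 -m inch next.json; python3 plan.py 397.8 260.5 110 0.08
```

```text
time: 11.95
tcp_pos: [531.0, 412.0, 11.3]
ee_rot: [[0.947, 0.322, -0.002], [0.322, -0.947, 0.002], [-0.001, -0.002, -1.0]]
ft_force: [0.3, -0.1, -0.4]
gripper_width: 85.0
finger_force: 0.0
time: 12.35
tcp_pos: [532.5, 412.7, 116.2]
ee_rot: [[0.947, 0.322, 0.003], [0.322, -0.947, 0.006], [0.005, -0.004, -1.0]]
ft_force: [0.2, -0.5, 0.8]
gripper_width: 84.8
finger_force: 0.0
d [-176.6  100.8    4.9] rv [-0.005 -0.004  0.248] t 12.35 w 84.8 F [ 0.2 -0.5  0.8] j6 1.85
```

Scaled: -176 mm is -0.5867, -160 mm is -0.5333, 0.248 rad is 0.0395.

```bash
echo '[{"xyz": [-0.1333,0.0733,0],"r": [0,0,0.0095],"finger_gap": 85},{"xyz": [-0.2667,0.15,0],"r": [0,0,0.0191],"finger_gap": 85},{"xyz": [-0.4,0.2267,0],"r": [0,0,0.0286],"finger_gap": 85},{"xyz": [-0.5333,0.3033,0],"r": [0,0,0.0382],"finger_gap": 85},{"xyz": [-0.5867,0.3333,0],"r": [0,0,0.0395],"finger_gap": 85}]' > next.json && python3 -m inch next.json; echo '[{"finger_gap": 85},{"finger_gap": 85}]' > next.json && python3 -m inch next.json; python3 plan.py 397.8 260.5 5 0.08; python3 -c "
from h import *
c=snap('wrist','w6')"
```

```text
time: 12.85
tcp_pos: [394.3, 258.2, 110.9]
ee_rot: [[0.997, 0.077, -0.003], [0.077, -0.997, 0.001], [-0.003, -0.001, -1.0]]
ft_force: [1.0, -0.3, 0.0]
gripper_width: 84.9
finger_force: 0.0
time: 13.05
tcp_pos: [397.2, 260.7, 111.6]
ee_rot: [[0.997, 0.08, -0.001], [0.08, -0.997, 0.002], [-0.001, -0.002, -1.0]]
ft_force: [0.0, 0.8, 1.1]
gripper_width: 84.8
finger_force: 0.0
d [  0.7   0.5 106.6] rv [-0.002  0.001 -0.   ] t 13.05 w 84.8 F [0.  0.8 1.1] j6 1.99
```

View pics/w6.png

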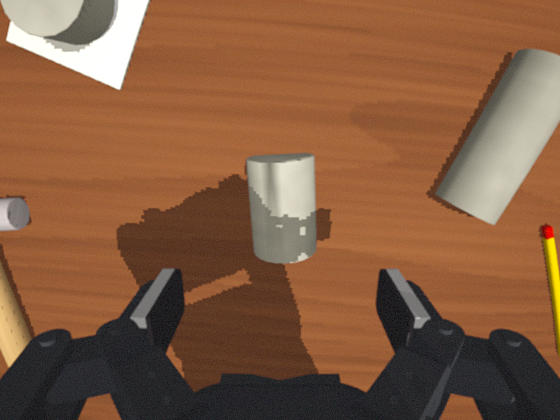

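The short core appears centred at about (283,208), nearly parallel to the pads. I'll measure its axis and its end-to-end centre from depth.

```bash
cat >> h.py <<'E'
def rect(c,x,y,R,zlo=8,zhi=45):
    P=cloud(c); k=(np.hypot(P[...,0]-x,P[...,1]-y)<R)&(P[...,2]>zlo)&(P[...,2]<zhi)
    k=cv2.morphologyEx(k.astype(np.uint8),cv2.MORPH_OPEN,np.ones((5,5)))>0
    r=cv2.minAreaRect(P[k][:,:2].astype(np.float32)); a=r[2] if r[1][0]>r[1][1] else r[2]-90
    return np.round([*r[0],*r[1],a,np.radians(a)],2),np.round(np.percentile(P[k][:,2],98),1)
E
python3 -c "
from h import *
c=load('w6')
for zl in(8,20,30):print(rect(c,398,260.5,52,zl))"
```

```text
(array([3.9942e+02, 2.5936e+02, 7.3060e+01, 4.8110e+01, 7.6500e+00,
       1.3000e-01]), np.float64(37.5))
(array([3.9943e+02, 2.5939e+02, 7.2950e+01, 4.5770e+01, 7.8700e+00,
       1.4000e-01]), np.float64(37.5))
(array([3.9970e+02, 2.5944e+02, 7.2590e+01, 3.2760e+01, 6.9600e+00,
       1.2000e-01]), np.float64(37.6))
```

Scaled: 109 mm is 0.3633, 100 mm is 0.3333, -0.05 rad is -0.008.

```bash
echo '[{"xyz": [0.007,0.005,0.1333],"r": [0,0,-0.008],"finger_gap": 85},{"xyz": [0.007,0.005,0.25],"r": [0,0,-0.008],"finger_gap": 85},{"xyz": [0.007,0.005,0.3333],"r": [0,0,-0.008],"finger_gap": 85},{"xyz": [0.007,0.005,0.3633],"r": [0,0,-0.008],"finger_gap": 85},{"xyz": [0.007,0.005,0.3633],"r": [0,0,-0.008],"finger_gap": 85}]' > next.json && python3 -m inch next.json; echo '[{"finger_gap": 60},{"finger_gap": 52},{"finger_gap": 52},{"finger_gap": 52}]' > next.json && python3 -m inch next.json 60; echo '[{"finger_gap": 30},{"finger_gap": 30},{"finger_gap": 30},{"finger_gap": 30}]' > next.json && python3 -m inch next.json 60
```

```text
time: 13.6
tcp_pos: [398.6, 259.5, 1.4]
ee_rot: [[0.992, 0.13, -0.004], [0.13, -0.992, 0.001], [-0.004, -0.001, -1.0]]
ft_force: [0.1, -1.1, -0.4]
gripper_width: 85.0
finger_force: 0.0
time: 14.0
tcp_pos: [399.0, 259.5, 3.0]
ee_rot: [[0.992, 0.129, -0.001], [0.129, -0.992, 0.002], [-0.001, -0.003, -1.0]]
ft_force: [-0.2, 0.5, 0.4]
gripper_width: 51.7
finger_force: 0.0
time: 14.4
tcp_pos: [399.0, 259.5, 3.2]
ee_rot: [[0.992, 0.129, -0.001], [0.129, -0.992, 0.002], [-0.001, -0.002, -1.0]]
ft_force: [-3.5, -1.6, 11.0]
gripper_width: 46.6
finger_force: 61.1
```

Scaled: -20 mm is -0.0667, -12 mm is -0.04.

```bash
echo '[{"xyz": [0,0,-0.0167],"finger_gap": 30},{"xyz": [0,0,-0.04],"finger_gap": 30},{"xyz": [0,0,-0.0667],"finger_gap": 30},{"xyz": [0,0,-0.0667],"finger_gap": 30}]' > next.json && python3 -m inch next.json 80; echo '[{"xyz": [0,0,-0.0667],"finger_gap": 30},{"xyz": [0,0,-0.15],"finger_gap": 30},{"xyz": [0,0,-0.2333],"finger_gap": 30},{"xyz": [0,0,-0.25],"finger_gap": 30},{"xyz": [0,0,-0.25],"finger_gap": 30}]' > next.json && python3 -m inch next.json; python3 plan.py 678.5 160.5 96 0.073; python3 -c "
from h import *
c=snap('wrist','w7')"
```

```text
time: 14.8
tcp_pos: [399.3, 259.6, 23.5]
ee_rot: [[0.992, 0.129, -0.001], [0.129, -0.992, 0.003], [-0.0, -0.003, -1.0]]
ft_force: [-0.2, 0.3, -2.7]
gripper_width: 46.0
finger_force: 82.6
time: 15.3
tcp_pos: [399.1, 259.2, 97.5]
ee_rot: [[0.992, 0.129, -0.001], [0.129, -0.992, 0.002], [-0.001, -0.002, -1.0]]
ft_force: [0.6, 0.4, -2.4]
gripper_width: 45.6
finger_force: 83.0
d [264.3 134.1   0.9] rv [-0.002  0.001  0.057] t 15.3 w 45.6 F [ 0.6  0.4 -2.4] j6 1.94
```

View pics/w7.png

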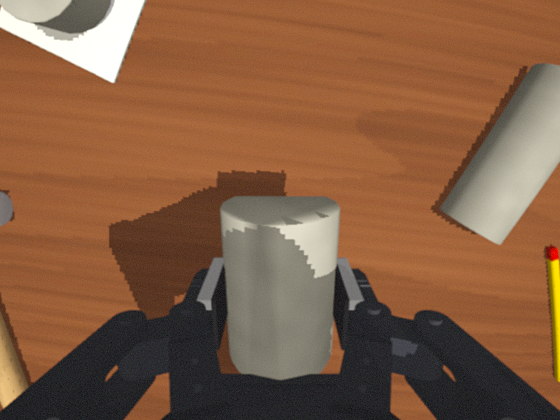

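The core is held level and aligned with the fingers (222–338 px). On to board_short.

Scaled: 190 mm is 0.6333, 152 mm is 0.5067, 0.05 rad is 0.008.

```bash
echo '[{"xyz": [0.1267,0.0633,0],"r": [0,0,0.0016],"finger_gap": 30},{"xyz": [0.2533,0.1267,0],"r": [0,0,0.0032],"finger_gap": 30},{"xyz": [0.38,0.1933,0],"r": [0,0,0.0048],"finger_gap": 30},{"xyz": [0.5067,0.2567,0],"r": [0,0,0.0064],"finger_gap": 30},{"xyz": [0.6333,0.32,0],"r": [0,0,0.008],"finger_gap": 30}]' > next.json && python3 -m inch next.json; echo '[{"xyz": [0.1267,0.0633,0],"r": [0,0,0.0011],"finger_gap": 30},{"xyz": [0.2477,0.127,0],"r": [0,0,0.0011],"finger_gap": 30},{"xyz": [0.2477,0.127,0],"r": [0,0,0.0011],"finger_gap": 30},{"xyz": [0.2477,0.127,0],"r": [0,0,0.0011],"finger_gap": 30}]' > next.json && python3 -m inch next.json; python3 plan.py 678.5 160.5 10 0.073
```

```text
time: 15.85
tcp_pos: [600.6, 187.5, 94.5]
ee_rot: [[0.997, 0.079, -0.005], [0.079, -0.997, 0.001], [-0.005, -0.002, -1.0]]
ft_force: [-1.2, 0.6, -1.4]
gripper_width: 46.3
finger_force: 82.9
time: 16.25
tcp_pos: [676.3, 155.9, 93.6]
ee_rot: [[0.997, 0.072, -0.006], [0.072, -0.997, 0.001], [-0.006, -0.002, -1.0]]
ft_force: [-0.5, 0.5, -2.1]
gripper_width: 45.8
finger_force: 82.9
d [ 3.  -4.3 83.6] rv [-0.002  0.006 -0.001] t 16.25 w 45.8 F [-0.5  0.5 -2.1] j6 1.67
```

Scaled: 83.5 mm is 0.2783, 78 mm is 0.26, 0.005 rad is 0.0008.

```bash
echo '[{"xyz": [0.01,-0.0143,0.1],"r": [0,0.0008,0],"finger_gap": 30},{"xyz": [0.01,-0.0143,0.2],"r": [0,0.0008,0],"finger_gap": 30},{"xyz": [0.01,-0.0143,0.26],"r": [0,0.0008,0],"finger_gap": 30},{"xyz": [0.01,-0.0143,0.2783],"r": [0,0.0008,0],"finger_gap": 30},{"xyz": [0.01,-0.0143,0.2783],"r": [0,0.0008,0],"finger_gap": 30}]' > next.json && python3 -m inch next.json; echo '[{"xyz": [0,0,0.0023],"finger_gap": 30},{"xyz": [0,0,0.0047],"finger_gap": 30},{"xyz": [0,0,0.007],"finger_gap": 30},{"xyz": [0,0,0.007],"finger_gap": 30}]' > next.json && python3 -m inch next.json
```

```text
time: 16.75
tcp_pos: [679.0, 161.4, 12.8]
ee_rot: [[0.997, 0.073, 0.002], [0.073, -0.997, 0.002], [0.002, -0.002, -1.0]]
ft_force: [-0.3, -0.6, -2.6]
gripper_width: 46.1
finger_force: 82.9
time: 17.15
tcp_pos: [679.5, 161.2, 11.4]
ee_rot: [[0.997, 0.073, 0.003], [0.073, -0.997, 0.002], [0.004, -0.002, -1.0]]
ft_force: [-0.5, -0.7, -1.4]
gripper_width: 46.1
finger_force: 82.9
```

Scaled: 3 mm is 0.01, 2 mm is 0.0067.

```bash
echo '[{"xyz": [0,0,0.0033],"finger_gap": 30},{"xyz": [0,0,0.0067],"finger_gap": 30},{"xyz": [0,0,0.01],"finger_gap": 30},{"xyz": [0,0,0.01],"finger_gap": 30}]' > next.json && python3 -m inch next.json; echo '[{"xyz": [0,0,0.0023],"finger_gap": 30},{"xyz": [0,0,0.0047],"finger_gap": 30},{"xyz": [0,0,0.0047],"finger_gap": 30}]' > next.json && python3 -m inch next.json
```

```text
time: 17.55
tcp_pos: [679.3, 161.1, 7.7]
ee_rot: [[0.997, 0.073, 0.003], [0.073, -0.997, 0.002], [0.003, -0.002, -1.0]]
ft_force: [-0.4, 0.6, -2.4]
gripper_width: 45.9
finger_force: 82.9
time: 17.85
tcp_pos: [679.4, 161.2, 6.6]
ee_rot: [[0.997, 0.073, 0.003], [0.073, -0.997, 0.002], [0.003, -0.002, -1.0]]
ft_force: [-0.3, -0.4, -1.3]
gripper_width: 45.9
finger_force: 83.0
```

Scaled: 1 mm is 0.0033, 0.5 mm is 0.0017.

```bash
echo '[{"xyz": [0,0,0.0017],"finger_gap": 30},{"xyz": [0,0,0.0033],"finger_gap": 30},{"xyz": [0,0,0.0033],"finger_gap": 30}]' > next.json && python3 -m inch next.json; echo '[{"xyz": [0,0,0.001],"finger_gap": 30},{"xyz": [0,0,0.002],"finger_gap": 30},{"xyz": [0,0,0.002],"finger_gap": 30}]' > next.json && python3 -m inch next.json
```

```text
time: 18.15
tcp_pos: [679.5, 161.2, 6.5]
ee_rot: [[0.997, 0.073, 0.003], [0.073, -0.997, 0.002], [0.003, -0.002, -1.0]]
ft_force: [-4.8, -1.0, 7.0]
gripper_width: 45.3
finger_force: 83.9
time: 18.45
tcp_pos: [679.6, 161.2, 6.5]
ee_rot: [[0.997, 0.073, 0.004], [0.073, -0.997, 0.002], [0.004, -0.002, -1.0]]
ft_force: [-7.0, -0.7, 10.9]
gripper_width: 45.9
finger_force: 84.4
```

Scaled: -0.6 mm is -0.002.

```bash
echo '[{"xyz": [0,0,-0.002],"finger_gap": 60},{"xyz": [0,0,-0.002],"finger_gap": 80},{"xyz": [0,0,-0.002],"finger_gap": 85},{"xyz": [0,0,-0.002],"finger_gap": 85}]' > next.json && python3 -m inch next.json;  echo '[{"xyz": [0,0,-0.0667],"finger_gap": 85},{"xyz": [0,0,-0.1667],"finger_gap": 85},{"xyz": [0,0,-0.3],"finger_gap": 85},{"xyz": [0,0,-0.35],"finger_gap": 85}]' > next.json && python3 -m inch next.json; python3 plan.py 461 103.8 110 -0.339
```

```text
time: 18.85
tcp_pos: [679.4, 161.2, 5.4]
ee_rot: [[0.997, 0.073, 0.003], [0.073, -0.997, 0.002], [0.003, -0.002, -1.0]]
ft_force: [-0.5, 0.2, 0.9]
gripper_width: 85.3
finger_force: 0.0
time: 19.25
tcp_pos: [680.4, 161.2, 115.0]
ee_rot: [[0.997, 0.073, 0.008], [0.073, -0.997, 0.003], [0.008, -0.003, -1.0]]
ft_force: [0.3, 0.3, 0.0]
gripper_width: 84.9
finger_force: 0.0
d [-223.    41.3    3. ] rv [-0.004 -0.008  0.412] t 19.25 w 84.9 F [0.3 0.3 0. ] j6 1.68
```

Scaled: -223 mm is -0.7433, -180 mm is -0.6, 0.412 rad is 0.0656.

```bash
echo '[{"xyz": [-0.15,0.0267,0],"r": [0,0,0.0127],"finger_gap": 85},{"xyz": [-0.3,0.0533,0],"r": [0,0,0.0255],"finger_gap": 85},{"xyz": [-0.45,0.0833,0],"r": [0,0,0.0382],"finger_gap": 85},{"xyz": [-0.6,0.11,0],"r": [0,0,0.0525],"finger_gap": 85},{"xyz": [-0.7433,0.1377,0],"r": [0,0,0.0656],"finger_gap": 85}]' > next.json && python3 -m inch next.json; echo '[{"finger_gap": 85},{"finger_gap": 85}]' > next.json && python3 -m inch next.json; python3 -c "
from h import *
c=snap('wrist','w8')
for zl in(8,20,30):print(rect(c,461,103.8,75,zl))"; python3 plan.py 461 103.8 1.5 -0.339
```

```text
time: 19.75
tcp_pos: [457.5, 103.1, 109.4]
ee_rot: [[0.942, -0.336, 0.003], [-0.336, -0.942, 0.002], [0.002, -0.003, -1.0]]
ft_force: [1.2, 0.1, -0.3]
gripper_width: 84.9
finger_force: 0.0
time: 19.95
tcp_pos: [459.6, 103.5, 110.2]
ee_rot: [[0.943, -0.332, 0.004], [-0.332, -0.943, 0.002], [0.003, -0.003, -1.0]]
ft_force: [0.6, 0.6, -0.1]
gripper_width: 85.1
finger_force: 0.0
(array([ 4.6194e+02,  1.0180e+02,  4.8300e+01,  1.1619e+02, -1.9750e+01,
       -3.4000e-01]), np.float64(37.5))
(array([ 4.6194e+02,  1.0183e+02,  4.5660e+01,  1.1617e+02, -1.9700e+01,
       -3.4000e-01]), np.float64(37.5))
(array([ 4.6180e+02,  1.0160e+02,  3.3460e+01,  1.1609e+02, -1.9980e+01,
       -3.5000e-01]), np.float64(37.6))
d [  0.2   0.  108.7] rv [-0.004 -0.003  0.   ] t 20.0 w 85.2 F [ 0.5 -0.1  0.1] j6 2.05
```

View pics/w8.png

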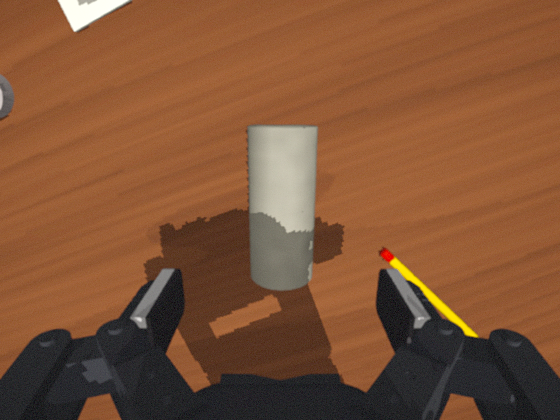

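The long core lies parallel to the pads (248–318 px), and the pencil is clear of the fingers. I grasp it.

Scaled: 108 mm is 0.36, 1.6 mm is 0.0053, 0.005 rad is 0.0008.

```bash
echo '[{"xyz": [0.0053,0.0053,0.1333],"r": [-0.0005,-0.0003,0.0008],"finger_gap": 85},{"xyz": [0.0053,0.0053,0.25],"r": [-0.0005,-0.0003,0.0008],"finger_gap": 85},{"xyz": [0.0053,0.0053,0.3333],"r": [-0.0005,-0.0003,0.0008],"finger_gap": 85},{"xyz": [0.0053,0.0053,0.36],"r": [-0.0005,-0.0003,0.0008],"finger_gap": 85},{"xyz": [0.0053,0.0053,0.36],"r": [-0.0005,-0.0003,0.0008],"finger_gap": 85}]' > next.json && python3 -m inch next.json; echo '[{"finger_gap": 60},{"finger_gap": 52},{"finger_gap": 52},{"finger_gap": 52}]' > next.json && python3 -m inch next.json 90; echo '[{"finger_gap": 30},{"finger_gap": 30},{"finger_gap": 30},{"finger_gap": 30}]' > next.json && python3 -m inch next.json
```

```text
time: 20.5
tcp_pos: [461.2, 101.8, 1.1]
ee_rot: [[0.941, -0.337, -0.002], [-0.337, -0.941, -0.0], [-0.001, 0.001, -1.0]]
ft_force: [1.1, -0.8, 0.2]
gripper_width: 84.9
finger_force: 0.0
time: 20.9
tcp_pos: [461.3, 101.8, 2.5]
ee_rot: [[0.941, -0.337, 0.001], [-0.337, -0.941, 0.0], [0.001, -0.001, -1.0]]
ft_force: [-0.0, 0.5, -0.3]
gripper_width: 52.1
finger_force: 0.0
time: 21.3
tcp_pos: [461.3, 101.8, 2.9]
ee_rot: [[0.941, -0.337, 0.001], [-0.337, -0.941, 0.0], [0.001, -0.0, -1.0]]
ft_force: [-5.8, 1.1, 15.5]
gripper_width: 45.8
finger_force: 91.5
```

Scaled: -25 mm is -0.0833, -12 mm is -0.04.

```bash
echo '[{"xyz": [0,0,-0.0167],"finger_gap": 30},{"xyz": [0,0,-0.04],"finger_gap": 30},{"xyz": [0,0,-0.0833],"finger_gap": 30},{"xyz": [0,0,-0.0833],"finger_gap": 30}]' > next.json && python3 -m inch next.json 100; echo '[{"xyz": [0,0,-0.0667],"finger_gap": 30},{"xyz": [0,0,-0.15],"finger_gap": 30},{"xyz": [0,0,-0.2333],"finger_gap": 30},{"xyz": [0,0,-0.2667],"finger_gap": 30},{"xyz": [0,0,-0.2667],"finger_gap": 30}]' > next.json && python3 -m inch next.json; python3 plan.py 662.4 -159.1 106 0.206
```

```text
time: 21.7
tcp_pos: [461.8, 101.9, 28.6]
ee_rot: [[0.941, -0.337, 0.003], [-0.337, -0.941, 0.0], [0.002, -0.001, -1.0]]
ft_force: [-0.0, 0.8, -5.3]
gripper_width: 45.1
finger_force: 103.9
time: 22.2
tcp_pos: [461.4, 101.8, 107.7]
ee_rot: [[0.941, -0.337, 0.002], [-0.337, -0.941, 0.0], [0.002, -0.001, -1.0]]
ft_force: [0.2, -0.4, -5.3]
gripper_width: 45.1
finger_force: 104.4
d [277.2 177.8   2. ] rv [-0.001 -0.002 -0.55 ] t 22.2 w 45.1 F [ 0.2 -0.4 -5.3] j6 2.05
```

Careful with the scale: shifts go in shares of 300 mm and turns go in shares of 360 degrees. That gives: 180 mm is 0.6, 144 mm is 0.48, -0.4 rad is -0.0637.

```bash
echo '[{"xyz": [0.12,0.0767,0],"r": [0,0,-0.0127],"finger_gap": 30},{"xyz": [0.24,0.1533,0],"r": [0,0,-0.0255],"finger_gap": 30},{"xyz": [0.36,0.23,0],"r": [0,0,-0.0382],"finger_gap": 30},{"xyz": [0.48,0.3067,0],"r": [0,0,-0.0509],"finger_gap": 30},{"xyz": [0.6,0.3833,0],"r": [0,0,-0.0637],"finger_gap": 30}]' > next.json && python3 -m inch next.json; python3 plan.py 662.4 -159.1 106 0.206
```

```text
time: 22.7
tcp_pos: [591.8, -68.7, 104.7]
ee_rot: [[0.998, 0.059, -0.002], [0.059, -0.998, 0.001], [-0.002, -0.001, -1.0]]
ft_force: [0.3, -0.3, -4.8]
gripper_width: 45.3
finger_force: 104.3
d [65.1 94.4 -1.5] rv [-0.001  0.002 -0.147] t 22.7 w 45.3 F [ 0.3 -0.3 -4.8] j6 1.33
```

Scaled: 94.4 mm is 0.3147, 65.1 mm is 0.217, -0.147 rad is -0.0234.

```bash
echo '[{"xyz": [0.0733,0.1067,0],"r": [0,0,-0.008],"finger_gap": 30},{"xyz": [0.1467,0.2133,0],"r": [0,0,-0.0159],"finger_gap": 30},{"xyz": [0.217,0.3147,0],"r": [0,0.0003,-0.0234],"finger_gap": 30},{"xyz": [0.217,0.3147,0],"r": [0,0.0003,-0.0234],"finger_gap": 30},{"xyz": [0.217,0.3147,0],"r": [0,0.0003,-0.0234],"finger_gap": 30}]' > next.json && python3 -m inch next.json; python3 plan.py 662.4 -159.1 11 0.206; python3 -c "
from h import *
c=snap('wrist','w9')"
```

```text
time: 23.2
tcp_pos: [661.1, -158.2, 104.0]
ee_rot: [[0.98, 0.2, -0.001], [0.2, -0.98, 0.001], [-0.001, -0.002, -1.0]]
ft_force: [-0.6, 0.8, -5.3]
gripper_width: 45.1
finger_force: 104.4
d [ 1.2  1.3 93. ] rv [-0.002  0.001 -0.004] t 23.2 w 45.1 F [-0.6  0.8 -5.3] j6 1.08
```

View pics/w9.png

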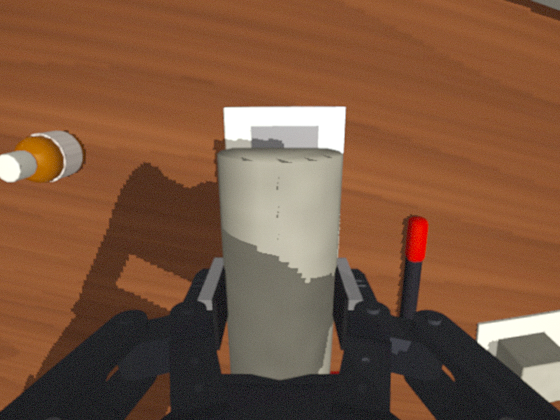

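The long core lines up with its outline (251–318 px). A marker lies right of the board, so I'll check its clearance.

Scaled: 93 mm is 0.31, 85 mm is 0.2833, -0.004 rad is -0.0006.

```bash
python3 -c "
from h import *
print(px(load('top0'),[(396,136),(400,155),(405,174)],5).round(0))"; echo '[{"xyz": [0.004,0.0043,0.1],"r": [0,0,-0.0006],"finger_gap": 30},{"xyz": [0.004,0.0043,0.2],"r": [0,0,-0.0006],"finger_gap": 30},{"xyz": [0.004,0.0043,0.2833],"r": [0,0,-0.0006],"finger_gap": 30},{"xyz": [0.004,0.0043,0.31],"r": [0,0,-0.0006],"finger_gap": 30},{"xyz": [0.004,0.0043,0.31],"r": [0,0,-0.0006],"finger_gap": 30}]' > next.json && python3 -m inch next.json; echo '[{"xyz": [0,0,0.0023],"finger_gap": 30},{"xyz": [0,0,0.0047],"finger_gap": 30},{"xyz": [0,0,0.007],"finger_gap": 30},{"xyz": [0,0,0.007],"finger_gap": 30}]' > next.json && python3 -m inch next.json
```

```text
[[ 670. -266.    5.]
 [ 624. -274.    5.]
 [ 579. -285.    5.]]
time: 23.75
tcp_pos: [662.8, -158.0, 12.7]
ee_rot: [[0.979, 0.206, -0.0], [0.206, -0.979, 0.001], [-0.0, -0.001, -1.0]]
ft_force: [0.3, 0.2, -3.0]
gripper_width: 45.5
finger_force: 104.3
time: 24.15
tcp_pos: [663.6, -159.0, 12.3]
ee_rot: [[0.979, 0.205, 0.003], [0.205, -0.979, 0.0], [0.003, 0.0, -1.0]]
ft_force: [-0.3, -1.0, -5.1]
gripper_width: 45.5
finger_force: 104.4
```

The marker is about 50 mm clear. I expect contact at around 6 mm.

Scaled: 4 mm is 0.0133, 2.5 mm is 0.0083.

```bash
echo '[{"xyz": [-0.0017,0,0.0033],"finger_gap": 30},{"xyz": [-0.0033,0,0.0083],"finger_gap": 30},{"xyz": [-0.0033,0,0.0133],"finger_gap": 30},{"xyz": [-0.0033,0,0.0133],"finger_gap": 30}]' > next.json && python3 -m inch next.json; echo '[{"xyz": [0,0,0.0023],"finger_gap": 30},{"xyz": [0,0,0.0047],"finger_gap": 30},{"xyz": [0,0,0.0047],"finger_gap": 30}]' > next.json && python3 -m inch next.json;echo '[{"xyz": [0,0,0.0017],"finger_gap": 30},{"xyz": [0,0,0.0033],"finger_gap": 30},{"xyz": [0,0,0.0033],"finger_gap": 30}]' > next.json && python3 -m inch next.json
```

```text
time: 24.55
tcp_pos: [662.3, -159.1, 7.3]
ee_rot: [[0.979, 0.205, 0.001], [0.205, -0.979, 0.0], [0.001, -0.0, -1.0]]
ft_force: [0.4, -0.7, -4.3]
gripper_width: 45.1
finger_force: 104.4
time: 24.85
tcp_pos: [662.5, -159.1, 6.2]
ee_rot: [[0.979, 0.205, 0.002], [0.205, -0.979, 0.0], [0.002, 0.0, -1.0]]
ft_force: [-0.1, 0.1, -5.2]
gripper_width: 45.0
finger_force: 104.5
time: 25.15
tcp_pos: [662.7, -159.1, 6.1]
ee_rot: [[0.979, 0.205, 0.002], [0.205, -0.979, 0.0], [0.002, 0.0, -1.0]]
ft_force: [-5.5, 1.0, 5.5]
gripper_width: 45.3
finger_force: 105.5
```

Touched down. I release, rise and pull back clear of the top camera's view.

Scaled: -0.3 mm is -0.001.

```bash
echo '[{"xyz": [0,0,-0.001],"finger_gap": 60},{"xyz": [0,0,-0.001],"finger_gap": 70},{"xyz": [0,0,-0.001],"finger_gap": 80},{"xyz": [0,0,-0.001],"finger_gap": 80}]' > next.json && python3 -m inch next.json;  echo '[{"xyz": [0,0,-0.0667],"finger_gap": 80},{"xyz": [0,0,-0.1667],"finger_gap": 80},{"xyz": [0,0,-0.3],"finger_gap": 80},{"xyz": [0,0,-0.4333],"finger_gap": 80}]' > next.json && python3 -m inch next.json; echo '[{"xyz": [-0.15,0,-0.0667],"finger_gap": 80},{"xyz": [-0.3,0,-0.1333],"finger_gap": 80},{"xyz": [-0.45,0,-0.2],"finger_gap": 80},{"xyz": [-0.6,0,-0.2667],"finger_gap": 80},{"xyz": [-0.75,0,-0.3333],"finger_gap": 80}]' > next.json && python3 -m inch next.json; echo '[{"xyz": [-0.1333,0,0],"finger_gap": 80},{"xyz": [-0.2333,0,0],"finger_gap": 80},{"xyz": [-0.2333,0,0],"finger_gap": 80}]' > next.json && python3 -m inch next.json
python3 - <<'E'
from h import *
c=snap('top','top1')
cv2.imwrite('pics/crop2.png',cv2.resize(c['img'][95:315,85:485],None,fx=2,fy=2,interpolation=cv2.INTER_CUBIC))
for n,x,y,R in[('long',662.4,-159.1,75),('short',678.5,160.5,55),('stub',530.3,411.6,45),('billet',561.1,-404.9,45)]:
    print(n,*rect(c,x,y,R,12,50))
E
```

```text
time: 25.55
tcp_pos: [662.6, -159.1, 5.6]
ee_rot: [[0.979, 0.205, 0.002], [0.205, -0.979, 0.0], [0.002, 0.0, -1.0]]
ft_force: [-0.3, -0.1, -1.2]
gripper_width: 79.8
finger_force: 0.0
time: 25.95
tcp_pos: [662.0, -159.0, 136.8]
ee_rot: [[0.979, 0.205, 0.001], [0.205, -0.979, 0.0], [0.001, -0.0, -1.0]]
ft_force: [0.6, -0.7, -0.1]
gripper_width: 79.8
finger_force: 0.0
time: 26.45
tcp_pos: [440.0, -205.4, 235.9]
ee_rot: [[0.979, 0.206, 0.002], [0.206, -0.979, -0.0], [0.002, 0.001, -1.0]]
ft_force: [0.3, -1.2, 0.4]
gripper_width: 80.2
finger_force: 0.0
time: 26.75
tcp_pos: [371.1, -220.2, 235.7]
ee_rot: [[0.979, 0.203, 0.003], [0.203, -0.979, -0.001], [0.003, 0.001, -1.0]]
ft_force: [0.1, 0.6, 0.2]
gripper_width: 79.9
finger_force: 0.0
long [ 6.6237e+02 -1.5615e+02  1.1550e+02  4.9690e+01  1.0880e+01  1.9000e-01] 42.8
short [6.7864e+02 1.6287e+02 7.2650e+01 4.8190e+01 3.8600e+00 7.0000e-02] 42.7
stub [531.05 411.33  57.19  52.24  43.56   0.76] 47.6
billet [ 561.91 -404.06   46.26   50.07  -71.08   -1.24] 44.3
```

View pics/crop2.png

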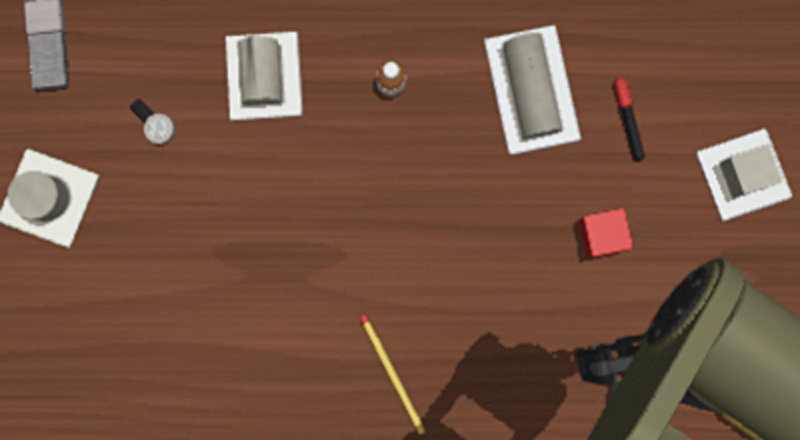

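The crop shows all four samples on their boards, within about 3 mm and aligned. The bottle is standing at (391,80), and the arm is clear.

```bash
python3 -c "
from workcell import ctrl
print(ctrl.job_done())"
```

```text
the job is handed in; nothing more can be done
None
```

All four grey samples are on their matching boards, within about 3 mm of centre and aligned in the final top view; the bottle is still standing and the job is handed in (the verdict was not printed).

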